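Hang the kitchen timer back on the spice caddy's rail

ROBOT

A 6-joint arm with a two-finger parallel gripper is mounted at the origin on a cart in front of the work surface, level with it; the furniture and walls round the work are solid. World frame = base frame: x ahead of the robot, y to its left, z up, the work surface at z = 0. Lengths are in m, angles in rad, forces in N, time in s.
With the tool pointing down it reaches from about 0.25 to 0.775 m from the base axis. Payload 4 kg.
Tool frame: the origin (TCP) lies on the centre line of the jaws, within the pads' length; the fingertips stand 17 mm ahead of it and the grasp point (between the pads) lies 2 mm behind it; z points along the fingers, y is the line along which they close (so a half turn about z gives the same grasp; the last joint's range is limited). The gripper opens to 94 mm and grips with 3 to 60 N. Pads are 16 mm wide; open, the fingers measure 119 mm over their backs; the gripper's body (75 mm by 177 mm) begins 78 mm behind the grasp point.
Start: joints at [1.194, 0.087, 1.371, -0, 1.684, -0.103], TCP at [0.149, 0.53, 0.188] pointing down, gripper open.
Joint ranges: [-3.1, 3.1], [-0.76, 2.03], [0.27, 2.55], [-1.08, 4.22], [0.17, 2.65], [-2.57, 2.57]. Speed limits (rad/s): [2.79, 2.79, 3.14, 3.14, 3.14, 3.14].

INTERFACE

Orientations are given as [roll, pitch, yaw] about the fixed x, y, z axes, in that order (R = Rz(yaw) Ry(pitch) Rx(roll)).
In Python, from bench import robot gives the robot as it stands.
- The arm moves only by the tool servo_tool, never from a script. Its argument "plan" is a list of rows, each a list of 7 numbers: the shift along the tool's x, y, z normalised to -1 to 1, where 1 is 0.1 m, then the turn, a rotation vector about the tool's x, y, z normalised to -1 to 1, where 1 is pi/2 rad, then the finger opening in mm, from 0 to 94. In form: [[x, y, z, ax, ay, az, gripper], ...]. A call has 1 to 12 rows; each row is the pose to reach, as a shift and turn from the pose commanded when the call began, along the tool's axes at that moment; what a row does not reach only later rows make up. A row lasts 1/12 s, in which the tool goes at most 41.7 mm and 7.16 degrees, less where a joint would pass 70% of its speed; a pose out of reach is approached as far as the arm can. A call with a number of a shift or a turn outside -1 to 1 is refused whole. A call with a gripper value outside its range is refused whole. The fingers move at their own pace and stop on an object; the grip force is fixed at half the most. Time passes only in rows, so rows that repeat a pose let the fingers close. It gives the time, the measured TCP pose, the force, the opening and the grip force at its end, in the units of the state.
- robot.get_obs(): the state, without advancing time (a new reading comes with each control period).
- robot.snapshot(name): name is "scene" or "top"; returns the picture (420x560x3 uint8, red, green, blue); there is no depth.
- robot.camera_params(name): a dict with "camera_matrix" (3x3 intrinsics, pixels), "rvec" (rotation vector, rad) and "tvec" (3), from world to camera coordinates, as OpenCV has them. Camera axes: x right, y down, z forward; pixel columns grow to the right and rows downward; lengths in m; the calibration is good to about 2 mm. A picture is of the moment at which its call begins. camera_params takes no time and is no camera call.
- robot.close_job(): hands the job in; it is judged then, once.
Trained networks look in the newest picture that a camera, given by its name, has taken for a name from the list of things; names that differ only in an ending like _2 or _b are one class to them, and where a whole thing is asked for, a point or a joint stands for the part that bears it (a point fixed in the world has none). Each returns a list of dicts, best first, with "conf" (0 to 1); they miss things now and then, are a little off and sometimes report something else, mostly with a low value. They report only what shows in the picture. A call takes as long as a camera call. They do not tell look-alikes from the thing itself.
- robot.find_in(thing, camera): "extent" ([centre column, centre row, width, height] in pixels, round what is visible of it).
The state is a dict: "time": time; "joint_positions": joint angles; "qvel": joint speeds; "joint_torque": joint torques, N m; "tool_pos": TCP position; "ee_rot": TCP orientation; "wrist_force": force on the tool from outside, world axes, zero at the start; "wrist_torque": the same for the moment, N m; "width": finger opening in m; "finger_force": force on a finger pad.
Only numpy, scipy, OpenCV 4.12 (cv2) and the standard library are available. Lean on these libraries where they do the work, as an engineer would, in place of code of your own. Each camera call takes 0.05 s, during which the arm holds its last target. There are 200 camera calls.

TASK

The kitchen timer stands on the worktop with its dial turned to the wall. Hang it back on the button stud of the spice caddy's rail with the dial facing out, away from the jars: feel the stud into the keyhole in its back, then push the timer gently down until its catch has snapped over the stud and it is fully home, and let go. Do not force it, and do not knock over the spice jars or the mug.

Things in the scene. Friction and masses are not known exactly. Their poses are not given: they have to be found in the camera images.
- timer: White kitchen timer, a box-shaped case 60 mm wide (y), 72 mm high (z), 28 mm thick (x), about 0.2 kg. Origin: centre of its underside. Front (-x): round graduated dial; a low knob stands 15 mm out of the case. Back (+x, 14 mm from the origin): flat, grey, 3 mm thick, with the keyhole. The flat sides at y = +-30 mm are good to grip. Its dial cover cracks if timer and caddy are pressed together with over 25 N.
- timer_keyhole (a point): Centre of the keyhole's round hole, 17 mm in diameter, in the plane of the back, 26 mm above the underside; axes as the timer's (x points out of the back). A slot 8 mm wide runs from it straight up; behind it is a hollow for the stud's head.
- timer_slot_end (a point): Point in the plane of the back, 46 mm above the underside, where the stud's axis is when the timer is fully home: 20 mm down from hole over stud. About 7 mm down, the stud's head meets a sprung hairpin catch in the hollow: some 3 to 10 N of push on top of the weight spreads it; about 12 mm down it snaps and draws the head on behind it; at 20 mm is a hard stop.
- timer_dial (a point): Centre of the dial face (55 mm across, marked all round) on the timer's front, 17.5 mm from the timer's origin along -x and 38 mm above its underside.
- caddy: Fixed wooden spice caddy: tray 324 mm wide (y) by 110 mm deep (x), floor 12 mm thick, end panels 152 mm high, an aluminium rail along its front (-x) between them. Origin: centre of its underside, on the worktop. Its foremost plane, x = -50 mm, is the rail's face. With the timer fully home, its back is on the rail, its dial faces -x and its underside is 82 mm above the caddy's.
- rail_middle (a point): Middle of the rail's front face, 128 mm up; axes as the caddy's (x into the rail, y along it). The steel button stud stands out of the rail's groove at this height, anywhere within 30 mm of this point along y: its place is not reported, see or feel it. Neck 5.5 mm thick, 4 mm from face to head; head 13 mm in diameter, 4 mm thick, rim tapered; it ends 8 mm before the face.
- rail_left_end (a point): Left (+y) end of the rail's front face, 150 mm from rail_middle, 128 mm up. The rail is flat, 36 mm high and 300 mm long, with a dark groove along its middle in which the stud slides stiffly (about 15 N shifts it).
- jar_left: Spice jar, 41 mm in diameter, 105 mm tall, standing on the caddy's floor behind the rail, at its +y end; origin: centre of its underside, z up.
- jar_middle: Spice jar, 41 x 105 mm, near the middle of the caddy; origin: centre of its underside, z up.
- jar_right: Spice jar, 41 x 105 mm, near the -y end of the caddy; origin: centre of its underside, z up.
- mug: Cream mug with a handle, 78 x 111 x 100 mm, on the worktop to the left; origin: centre of its underside, z up.
Things that resemble listed ones, but are neither listed nor needed, are in the scene too. What is shaped like the timer but red is not meant.

How it is judged:
By the outcome, as a careful person would: the job done as asked, in the order asked, and still so for the second after the job is handed in, with the robot touching nothing.
It also fails if it takes over 67 s, if anything falls off the work surface, if the arm or the gripper's body presses on something with over 40 N, if the wrist force passes 120 N, or if a joint passes its speed limit or range.

## Working session

There is one attempt and no reset: what is moved stays moved. The work goes in short steps, Python scripts to look and compute and a tool call to move; the robot and the scene stay as the last step left them, time stands still between calls to the robot, and variables do not carry over. Pictures are saved under pics/ and viewed, at most 10 in all, crops included, and the job is handed in when it is done.

Besides the shell and the picture viewer there is one more tool, called in YAML: its name, and indented under it one key for each argument. servo_tool: Moves the arm, as the interface text tells. Scaled input: -1 to 1 covers 0.1 m each way for a shift and pi/2 rad each way for a turn. Its arguments: {"type":"object","properties":{"plan":{"type":"array","items":{"type":"array","items":{"type":"number"}}}},"required":["plan"]}

```bash
mkdir -p pics; ls
cat > h.py <<'E'
import numpy as np, cv2
from bench import robot
from scipy.spatial.transform import Rotation as R
def cam(n):
    p=robot.camera_params(n); K=np.array(p["camera_matrix"]); Rm=cv2.Rodrigues(np.array(p["rvec"],float))[0]; t=np.array(p["tvec"],float).ravel(); return K,Rm,t
def ray(n,uv):
    K,Rm,t=cam(n); d=Rm.T@np.linalg.inv(K)@np.array([uv[0],uv[1],1.]); return -Rm.T@t,d
def onplane(n,uv,z=None,x=None):
    o,d=ray(n,uv); s=(z-o[2])/d[2] if z is not None else (x-o[0])/d[0]; return o+s*d
def proj(n,P):
    K,Rm,t=cam(n); q=K@(Rm@np.array(P,float)+t); return q[:2]/q[2]
def tri(uvs):
    A=np.zeros((3,3));b=np.zeros(3)
    for n,uv in uvs.items():
        o,d=ray(n,uv); d=d/np.linalg.norm(d); M=np.eye(3)-np.outer(d,d); A+=M; b+=M@o
    return np.linalg.solve(A,b)
def snap(n,f):
    im=robot.snapshot(n)[:,:,::-1].copy(); cv2.imwrite(f,im); return im
E
python3 - <<'E'
from h import *
a=snap("scene","pics/scene0.png"); b=snap("top","pics/top0.png")
for n in("scene","top"):
    K,Rm,t=cam(n); print(n,K[0,0],-Rm.T@t, Rm[2])
    for th in("timer","timer_dial","timer_keyhole","caddy","rail_middle","rail_left_end","jar_left","jar_middle","jar_right","mug"):
        print(th,[(np.round(r["extent"]).tolist(),round(r["conf"],2)) for r in robot.find_in(th,n)][:3])
E
```

```text
pics
scene 394.20001732519074 [ 0.10698554 -0.46018919  0.69136369] [ 0.42670958  0.57746184 -0.69602928]
timer [([324.0, 286.0, 40.0, 37.0], 0.76), ([372.0, 333.0, 39.0, 47.0], 0.61)]
timer_dial [([369.0, 332.0, 38.0, 43.0], 0.78), ([324.0, 287.0, 39.0, 37.0], 0.78)]
timer_keyhole [([324.0, 287.0, 40.0, 43.0], 0.85), ([372.0, 331.0, 41.0, 45.0], 0.84)]
caddy [([273.0, 188.0, 110.0, 134.0], 0.92)]
rail_middle [([272.0, 185.0, 106.0, 139.0], 0.65)]
rail_left_end [([271.0, 188.0, 108.0, 138.0], 0.78)]
jar_left [([252.0, 158.0, 18.0, 35.0], 0.67)]
jar_middle [([269.0, 176.0, 21.0, 39.0], 0.59)]
jar_right [([285.0, 194.0, 18.0, 16.0], 0.67)]
mug [([192.0, 182.0, 36.0, 48.0], 0.63)]
top 387.87672171983843 [0.31242683 0.00257061 0.93731199] [ 0.1908736   0.03007101 -0.98115391]
timer [([357.0, 226.0, 20.0, 34.0], 0.9), ([410.0, 226.0, 34.0, 30.0], 0.6)]
timer_dial [([357.0, 228.0, 26.0, 29.0], 0.91), ([410.0, 225.0, 36.0, 22.0], 0.89)]
timer_keyhole [([358.0, 226.0, 22.0, 30.0], 0.67), ([414.0, 225.0, 35.0, 28.0], 0.63)]
caddy [([228.0, 197.0, 158.0, 74.0], 0.93)]
rail_middle [([226.0, 196.0, 157.0, 81.0], 0.84)]
rail_left_end [([273.0, 202.0, 22.0, 29.0], 0.46)]
jar_left [([187.0, 190.0, 34.0, 32.0], 0.88)]
jar_middle []
jar_right [([273.0, 205.0, 18.0, 26.0], 0.83)]
mug [([187.0, 189.0, 34.0, 30.0], 0.54)]
```

Run:
```python
import cv2,numpy as np
a=cv2.imread("pics/scene0.png");b=cv2.imread("pics/top0.png")
s=cv2.resize(a[100:370,150:420],(800,800*270//270))[:,:]
s=cv2.resize(a[110:370,160:410],(577,600),interpolation=cv2.INTER_CUBIC);cv2.imwrite("pics/s1.png",s)
t=cv2.resize(b[120:280,120:440],(800,400),interpolation=cv2.INTER_CUBIC);cv2.imwrite("pics/t1.png",t)
```

```text
(no output)
```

View pics/s1.png

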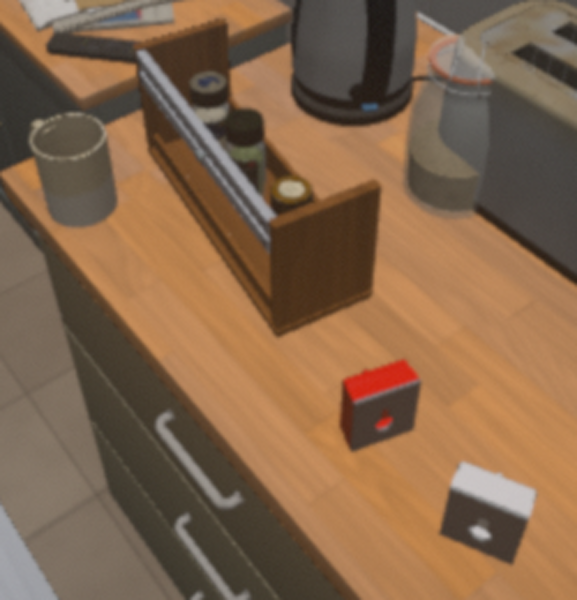

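View pics/t1.png

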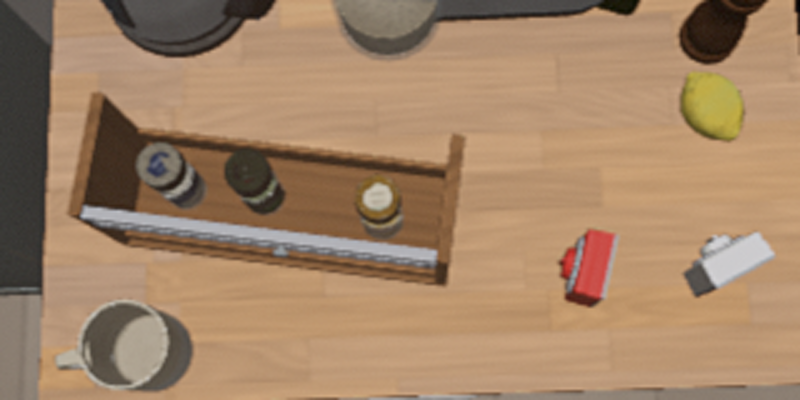

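The scene crop shows two timer-shaped things, red at about (325,286) and white at about (371,333) in full pixels. In the top view they are at (356,227) and (414,225). The white one matches the description, with its knob toward the wall and the keyhole facing the robot. The red one is ruled out by its colour. The stud shows on the rail at about top (232,220). Next is one enlarged mosaic, to confirm the white timer and measure it.

Run:
```python
from h import *
a=cv2.imread("pics/scene0.png");b=cv2.imread("pics/top0.png")
C=cv2.INTER_CUBIC
m=np.zeros((600,800,3),np.uint8)
m[:200]=cv2.resize(b[194:234,145:305],(800,200),interpolation=C)     # x5 off(145,194)
m[200:,:400]=cv2.resize(b[205:245,390:430],(400,400),interpolation=C)  # x10 off (390,205)
m[200:,400:]=cv2.resize(a[305:355,346:396],(400,400),interpolation=C)  # x8 off (346,305)
cv2.imwrite("pics/m1.png",m)
o=robot.get_obs();print(o["time"],o["tool_pos"],o["ee_rot"],o["wrist_force"])
K,Rm,t=cam("top");print(Rm)
```

```text
1.1 [0.14872235 0.52953699 0.18840163] [3.14148386e+00 2.26410775e-05 2.86781257e+00] [-0.89621853  0.12872365 -0.12570376]
[[-0.03021058 -0.99887722 -0.03649137]
 [-0.98114963  0.03660647 -0.18975083]
 [ 0.1908736   0.03007101 -0.98115391]]
```

View pics/m1.png

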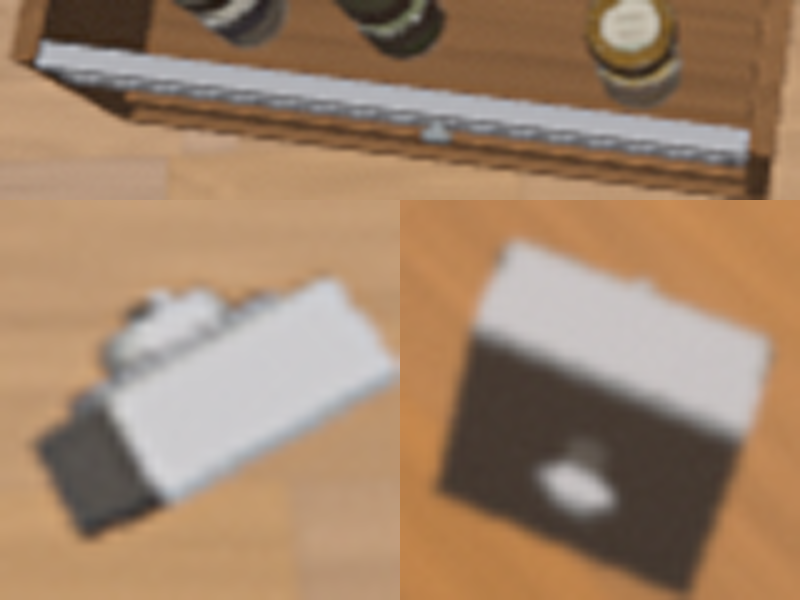

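```bash
cat > fit.py <<'E'
from h import *
from scipy.optimize import least_squares
def world(p,L):
    c,s=np.cos(p[2]),np.sin(p[2]); return np.array([p[0]+c*L[0]-s*L[1],p[1]+s*L[0]+c*L[1],L[2]])
def fit(obs,p0):
    f=lambda p:np.concatenate([proj(n,world(p,np.array(L)/1000))-uv for n,uv,L in obs])
    r=least_squares(f,p0,loss="soft_l1"); return r.x,f(r.x).reshape(-1,2)
E
python3 - <<'E'
from fit import *
T=[("top",(401.2,224),(-14,-30,72)),("top",(407,235.3),(14,-30,72)),("top",(430,221.8),(14,30,72)),("top",(423.2,212.8),(-14,30,72)),("top",(398.5,238.8),(14,-30,0)),("top",(393.8,229.2),(-14,-30,0)),
("scene",(360,310),(-14,-30,72)),("scene",(392.25,323.1),(-14,30,72)),("scene",(388.75,335),(14,30,72)),("scene",(355.4,321.9),(14,-30,72)),("scene",(351,341.2),(14,-30,0)),("scene",(382.2,354.4),(14,30,0))]
p0=list(onplane("top",(410,228),z=.05)[:2])+[np.radians(210)]
for k in("top","scene",""):
    p,r=fit([o for o in T if k in o[0]],p0); print(k,p,np.degrees(p[2]),"\n",r.round(1).tolist())
a=onplane("top",(152.6,207.2),z=.146);b=onplane("top",(294.6,225),z=.146)
print(a,b,np.linalg.norm(a-b)); yaw=np.arctan2(*(a-b)[[1,0]])-np.pi/2
print("caddy yaw",np.degrees(yaw), "mid",(a+b)/2)
n=np.array([np.cos(yaw),np.sin(yaw),0]); s=onplane("top",(232.4,220),z=.128); print("stud",s,(s-(a+b)/2)@n,(s-(a+b)/2)@np.array([-n[1],n[0],0]))
for P in (a,b,s): print(proj("scene",P))
im=cv2.imread("pics/scene0.png"); 
cv2.imwrite("pics/r1.png",cv2.resize(im[125:225,215:285],(560,600)[:2] if 0 else (420,600),interpolation=cv2.INTER_CUBIC))
E
```

```text
top [ 0.44057344 -0.27889996  3.60931922] 206.79875825322364 
 [[-0.6, 0.3], [0.4, -0.1], [0.5, 0.6], [0.4, -1.3], [0.1, 0.3], [-1.4, -0.2]]
scene [ 0.44333993 -0.27711685  3.60494171] 206.5479451697559 
 [[-0.2, -1.2], [1.2, -1.2], [0.5, 0.6], [-0.5, -0.2], [-0.7, 0.5], [-0.0, 0.7]]
 [ 0.44184166 -0.27804467  3.61263016] 206.98846111577933 
 [[-1.0, -0.2], [-0.0, -0.6], [0.0, -0.0], [-0.1, -1.8], [-0.3, -0.2], [-1.8, -0.7], [-0.5, -0.3], [1.0, -0.4], [0.5, 1.4], [-0.7, 0.8], [-0.9, 1.5], [-0.1, 1.5]]
[0.48369004 0.2889337  0.146     ] [ 0.43503293 -0.00846132  0.146     ] 0.30134915324011047
caddy yaw -9.291896088684906 mid [0.45936149 0.14023619 0.146     ]
stud [0.45330553 0.12288263 0.128     ] -0.0031745116851605113 -0.01810367693483564
[217.87806654 133.74753292]
[275.11837898 208.19673913]
[246.09273755 178.12147376]
```

View pics/r1.png

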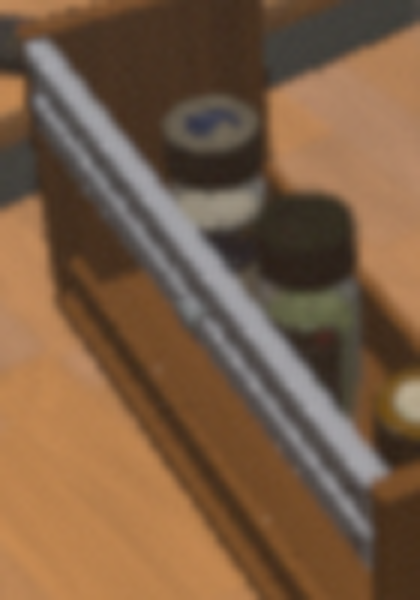

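The crop shows the stud head on the groove at about scene (247,176.7), agreeing with the top view to about 1 px. I'll chain the moves to the white timer.

```bash
cat >> h.py <<'E'
def rot(yaw): return R.from_euler("xyz",[np.pi,0,np.radians(yaw)])
def chain(ways,pos=None,yaw=None):
    o=robot.get_obs()
    if pos is None: pos=np.array(o["tool_pos"]); yaw=np.degrees(o["ee_rot"][2])
    for P,y in ways:
        Rm=rot(yaw).as_matrix(); d=np.round(Rm.T@(np.array(P)-pos)/.1,2); a=np.round(-((y-yaw+180)%360-180)/90,3)
        n=max(np.linalg.norm(d)*100/41.7,abs(a)*90/7.16)
        pos=pos+Rm@d*.1; yaw=yaw-a*90
        print(d.tolist(),"az",a,"rows>=%.1f"%n,"->",pos.round(4),round(yaw,1))
E
python3 - <<'E'
from fit import *
s=tri({"top":(232.4,220),"scene":(247,176.7)});print("stud tri",s)
o=robot.get_obs();p0=np.array(o["tool_pos"]);y0=164.3
p1=np.array([.442,-.278,.29])
W=[]
for k in range(1,9):
    f=k/8; P=p0+(p1-p0)*f; P[2]=min(.188+.1*k,.288); W.append((P,y0+(26.8-y0)*f))
W+=[((.442,-.278,.2),26.8),((.442,-.278,.12),26.8),((.442,-.278,.043),26.8)]
chain(W)
E
```

```text
stud tri [0.45374076 0.12167086 0.13231852]
[-0.63, -0.87, -1.0] az 0.191 rows>=3.5 -> [0.1859 0.4287 0.2884] 147.1
[-0.85, -0.65, 0.0] az 0.191 rows>=2.6 -> [0.222  0.328  0.2884] 129.9
[-1.01, -0.37, 0.0] az 0.191 rows>=2.6 -> [0.2584 0.2268 0.2884] 112.7
[-1.07, -0.05, 0.0] az 0.191 rows>=2.6 -> [0.2952 0.1262 0.2884] 95.6
[-1.04, 0.27, 0.0] az 0.191 rows>=2.6 -> [0.3321 0.0253 0.2884] 78.4
[-0.92, 0.56, 0.0] az 0.191 rows>=2.6 -> [ 0.3684 -0.0761  0.2884] 61.2
[-0.71, 0.81, 0.0] az 0.191 rows>=2.6 -> [ 0.4051 -0.1774  0.2884] 44.0
[-0.43, 0.98, 0.0] az 0.191 rows>=2.6 -> [ 0.4422 -0.2777  0.2884] 26.8
[-0.0, 0.0, 0.88] az -0.0 rows>=2.1 -> [ 0.4422 -0.2777  0.2004] 26.8
[-0.0, 0.0, 0.8] az -0.0 rows>=1.9 -> [ 0.4422 -0.2777  0.1204] 26.8
[-0.0, 0.0, 0.77] az -0.0 rows>=1.8 -> [ 0.4422 -0.2777  0.0434] 26.8
```

servo_tool:
  plan:
    - [-0.63, -0.87, -1.0, 0, 0, 0.191, 94]
    - [-0.63, -0.87, -1.0, 0, 0, 0.191, 94]
    - [-0.63, -0.87, -1.0, 0, 0, 0.191, 94]
    - [-0.63, -0.87, -1.0, 0, 0, 0.191, 94]

```text
time: 1.43
tool_pos: [0.1869, 0.4273, 0.2927]
ee_rot: [3.136, 0.001, 2.565]
wrist_force: [0.5, 0.6, 1.0]
width: 0.0944
finger_force: 0.0
```

servo_tool:
  plan:
    - [-0.85, -0.65, 0, 0, 0, 0.191, 94]
    - [-0.85, -0.65, 0, 0, 0, 0.191, 94]
    - [-0.85, -0.65, 0, 0, 0, 0.191, 94]

```text
time: 1.68
tool_pos: [0.2226, 0.3255, 0.2894]
ee_rot: [3.139, 0.001, 2.262]
wrist_force: [0.8, 1.2, 0.5]
width: 0.0941
finger_force: 0.0
```

servo_tool:
  plan:
    - [-1.0, -0.37, 0, 0, 0, 0.191, 94]
    - [-1.0, -0.37, 0, 0, 0, 0.191, 94]
    - [-1.0, -0.37, 0, 0, 0, 0.191, 94]

```text
time: 1.93
tool_pos: [0.2582, 0.2248, 0.2889]
ee_rot: [3.14, 0.001, 1.961]
wrist_force: [0.1, 0.5, -0.5]
width: 0.0942
finger_force: 0.0
```

servo_tool:
  plan:
    - [-1.0, -0.05, 0, 0, 0, 0.191, 94]
    - [-1.0, -0.05, 0, 0, 0, 0.191, 94]
    - [-1.0, -0.05, 0, 0, 0, 0.191, 94]

```text
time: 2.18
tool_pos: [0.2925, 0.1299, 0.2886]
ee_rot: [3.14, 0.002, 1.658]
wrist_force: [0.9, -0.1, 0.6]
width: 0.0942
finger_force: 0.0
```

servo_tool:
  plan:
    - [-1.0, 0.27, 0, 0, 0, 0.191, 94]
    - [-1.0, 0.27, 0, 0, 0, 0.191, 94]
    - [-1.0, 0.27, 0, 0, 0, 0.191, 94]

```text
time: 2.43
tool_pos: [0.329, 0.0331, 0.2883]
ee_rot: [3.14, 0.001, 1.359]
wrist_force: [0.6, 0.0, -0.1]
width: 0.0944
finger_force: 0.0
```

servo_tool:
  plan:
    - [-1.0, 0.56, 0, 0, 0, 0.191, 94]
    - [-1.0, 0.56, 0, 0, 0, 0.191, 94]
    - [-1.0, 0.56, 0, 0, 0, 0.191, 94]

```text
time: 2.68
tool_pos: [0.3633, -0.0755, 0.2884]
ee_rot: [3.141, 0.0, 1.061]
wrist_force: [1.2, -0.2, -0.2]
width: 0.0937
finger_force: 0.0
```

servo_tool:
  plan:
    - [-0.75, 0.81, 0, 0, 0, 0.191, 94]
    - [-0.75, 0.81, 0, 0, 0, 0.191, 94]
    - [-0.75, 0.81, 0, 0, 0, 0.191, 94]

```text
time: 2.93
tool_pos: [0.3981, -0.1809, 0.2878]
ee_rot: [3.141, 0.001, 0.76]
wrist_force: [0.8, -0.3, -0.0]
width: 0.0943
finger_force: 0.0
```

servo_tool:
  plan:
    - [-0.35, 1.0, 0.8, 0, 0, 0.191, 94]
    - [-0.35, 1.0, 0.8, 0, 0, 0.191, 94]
    - [-0.35, 1.0, 0.8, 0, 0, 0.191, 94]
    - [-0.35, 1.0, 0.8, 0, 0, 0.191, 94]
    - [-0.35, 1.0, 0.8, 0, 0, 0.191, 94]
    - [-0.35, 1.0, 0.8, 0, 0, 0.191, 94]

```text
time: 3.43
tool_pos: [0.4419, -0.2734, 0.2085]
ee_rot: [-3.14, 0.0, 0.468]
wrist_force: [-0.7, 0.1, 0.3]
width: 0.0939
finger_force: 0.0
```

Run:
```python
from h import *
o=robot.get_obs();print(o["tool_pos"],np.degrees(o["ee_rot"]),o["joint_positions"])
chain([((.442,-.278,.12),26.8),((.442,-.278,.043),26.8)])
```

```text
[ 0.44193179 -0.27341462  0.20846096] [-1.79926553e+02  1.77978376e-03  2.68114757e+01] [-6.63541503e-01  1.73231894e-02  1.40437039e+00  5.22982802e-04
  1.72107244e+00  4.39384308e-01]
[-0.02, 0.04, 0.88] az 0.0 rows>=2.1 -> [ 0.442  -0.2779  0.1205] 26.8
[-0.0, 0.0, 0.77] az 0.0 rows>=1.8 -> [ 0.442  -0.2779  0.0435] 26.8
```

servo_tool:
  plan:
    - [-0.02, 0.04, 0.3, 0, 0, 0, 94]
    - [-0.02, 0.04, 0.6, 0, 0, 0, 94]
    - [-0.02, 0.04, 0.88, 0, 0, 0, 94]
    - [-0.02, 0.04, 0.88, 0, 0, 0, 94]

```text
time: 3.77
tool_pos: [0.4396, -0.275, 0.1166]
ee_rot: [-3.134, 0.003, 0.47]
wrist_force: [-0.5, 0.4, -0.6]
width: 0.0941
finger_force: 0.0
```

servo_tool:
  plan:
    - [0, 0, 0.25, 0, 0, 0, 94]
    - [0, 0, 0.5, 0, 0, 0, 94]
    - [0, 0, 0.77, 0, 0, 0, 94]
    - [0, 0, 0.77, 0, 0, 0, 94]
    - [0, 0, 0.77, 0, 0, 0, 94]

```text
time: 4.18
tool_pos: [0.4426, -0.2777, 0.0451]
ee_rot: [3.141, -0.001, 0.469]
wrist_force: [0.2, -0.2, 0.8]
width: 0.0943
finger_force: 0.0
```

Run:
```python
from h import *
a=snap("scene","pics/s2.png");b=snap("top","pics/t2.png")
m=np.zeros((400,800,3),np.uint8)
m[:,:400]=cv2.resize(b[195:255,380:440],(400,400),interpolation=2)
m[:,400:]=cv2.resize(a[290:370,330:410],(400,400),interpolation=2)
cv2.imwrite("pics/m2.png",m)
```

```text
(no output)
```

View pics/m2.png

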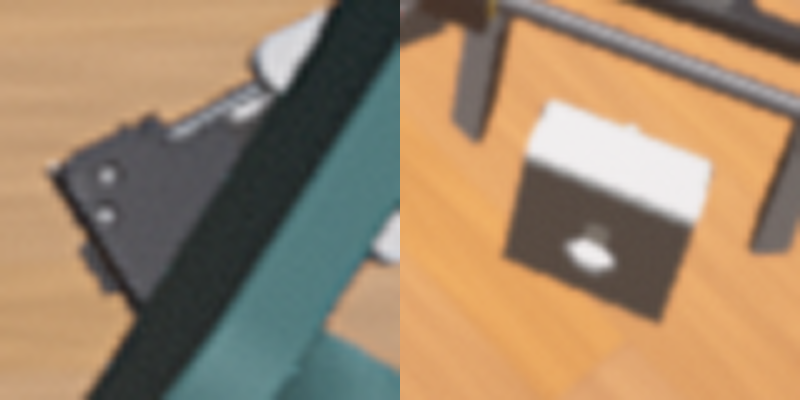

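Run:
```python
from fit import *
o=robot.get_obs();P=np.array(o["tool_pos"]);Rm=R.from_euler("xyz",o["ee_rot"]).as_matrix();print(P)
for y in(-47,47):
  for x in(-8,8):
    q=proj("scene",P+Rm@(np.array([x,y,17])/1000)); print(x,y,((q-[330,290])*5+[400,0]).round())
a=cv2.imread("pics/s2.png")
for L in((14,-30,72),(14,30,72),(-14,-30,72),(-14,30,72),(14,-30,0),(14,30,0)):
    print(L,((proj("scene",world([.4418,-.278,3.61],np.array(L)/1000))-[330,290])*5+[400,0]).round())
K,Rm2,t=cam("scene")
```

```text
[ 0.44403372 -0.27920036  0.04708767]
-8 -47 [477. 190.]
8 -47 [491. 154.]
-8 47 [734. 294.]
8 47 [745. 255.]
(14, -30, 72) [523. 163.]
(14, 30, 72) [696. 232.]
(-14, -30, 72) [547.  98.]
(-14, 30, 72) [716. 164.]
(14, -30, 0) [500. 263.]
(14, 30, 0) [660. 330.]
```

The white timer stands between the open fingers. The drawn fingertips (crop (470,130) and (770,245)) don't sit where the projection puts them, so I'll take one wider look before closing.

Run:
```python
from h import *
a=snap("scene","pics/s3.png");b=snap("top","pics/t3.png")
o=robot.get_obs();P=np.array(o["tool_pos"]);Rm=R.from_euler("xyz",o["ee_rot"]).as_matrix();print(P,np.degrees(o["ee_rot"]))
m=np.zeros((600,800,3),np.uint8)
for n,im,x0,y0,X in(("scene",a,320,250,0),("top",b,375,175,400)):
    w=cv2.resize(im[y0:y0+120,x0:x0+80],(400,600),interpolation=2)
    for y in(-47,47,-59.5,59.5):
        for z in(17,):
            for x in(-8,8):
                q=(proj(n,P+Rm@(np.array([x,y,z])/1000))-[x0,y0])*5; cv2.circle(w,tuple(int(v) for v in q),2,(0,0,255) if abs(y)<50 else (255,0,255),-1)
    m[:,X:X+400]=w
cv2.imwrite("pics/m3.png",m)
```

```text
[ 0.44394015 -0.27936345  0.04671888] [ 1.79709334e+02 -1.44910322e-01  2.68148149e+01]
```

View pics/m3.png

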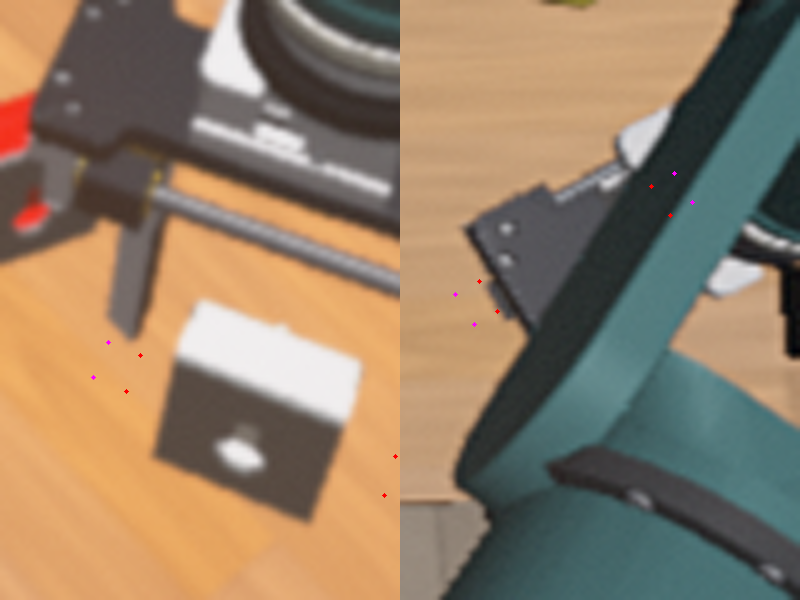

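Run:
```python
from h import *
o=robot.get_obs();P=np.array(o["tool_pos"]);Rm=R.from_euler("xyz",o["ee_rot"]).as_matrix()
T=[(396,220.6),(396,227)]
S=[(332.4,265.4),(334.4,271.4),(338.6,252.4),(344.4,250.6)]
for t in T:
  for s in S:
    X=tri({"top":t,"scene":s}); e=max(np.linalg.norm(proj("top",X)-t),np.linalg.norm(proj("scene",X)-s)); print(t,s,X.round(4),"err",e.round(1),"tool",(Rm.T@(X-P)).round(4))
# finger tip: scene inner-near bottom (135,340), outer-near (107,322); top chunk left-bottom
for s in((135,340),(107,322)):
  s=(320+s[0]/5,250+s[1]/5)
  for t in((490,288),(510,320)):
    t=(375+(t[0]-400)/5,175+t[1]/5); X=tri({"top":t,"scene":s}); print("tip",X.round(4),np.linalg.norm(proj("top",X)-t).round(1),"tool",(Rm.T@(X-P)).round(4))
```

```text
(396, 220.6) (332.4, 265.4) [ 0.4212 -0.2011  0.1763] err 7.4 tool [ 0.0153 -0.0794 -0.1299]
(396, 220.6) (334.4, 271.4) [ 0.4235 -0.205   0.1622] err 7.3 tool [ 0.0156 -0.075  -0.1159]
(396, 220.6) (338.6, 252.4) [ 0.4244 -0.1984  0.2008] err 2.7 tool [ 0.0195 -0.0803 -0.1544]
(396, 220.6) (344.4, 250.6) [ 0.4283 -0.2007  0.2024] err 0.4 tool [ 0.0219 -0.0765 -0.1561]
(396, 227) (332.4, 265.4) [ 0.4129 -0.2017  0.1807] err 4.0 tool [ 0.0077 -0.0826 -0.1344]
(396, 227) (334.4, 271.4) [ 0.415  -0.2056  0.1669] err 3.9 tool [ 0.0078 -0.0783 -0.1206]
(396, 227) (338.6, 252.4) [ 0.4161 -0.1991  0.2055] err 0.7 tool [ 0.0118 -0.0834 -0.1592]
(396, 227) (344.4, 250.6) [ 0.4198 -0.2013  0.2075] err 3.7 tool [ 0.0141 -0.0797 -0.1612]
tip [ 0.4246 -0.2341  0.0463] 0.1 tool [ 0.0032 -0.0491  0.0002]
tip [ 0.4112 -0.239   0.0655] 1.8 tool [-0.011  -0.0507 -0.0191]
tip [ 0.4196 -0.2287  0.0586] 1.8 tool [ 0.0012 -0.0561 -0.0122]
tip [ 0.4066 -0.2337  0.0768] 0.1 tool [-0.0126 -0.0575 -0.0304]
```

The fingertips look roughly 20 mm higher than the stated geometry gives. A lower grasp is fine either way, since the body stays above the timer, so I'll go down 20 mm and close.

servo_tool:
  plan:
    - [0, 0, 0.1, 0, 0, 0, 94]
    - [0, 0, 0.2, 0, 0, 0, 94]
    - [0, 0, 0.2, 0, 0, 0, 94]
    - [0, 0, 0.2, 0, 0, 0, 94]

```text
time: 4.72
tool_pos: [0.4412, -0.2775, 0.022]
ee_rot: [-3.139, 0.001, 0.468]
wrist_force: [0.1, -0.1, 0.6]
width: 0.0937
finger_force: 0.0
```

servo_tool:
  plan:
    - [0, 0, 0, 0, 0, 0, 50]
    - [0, 0, 0, 0, 0, 0, 50]
    - [0, 0, 0, 0, 0, 0, 50]
    - [0, 0, 0, 0, 0, 0, 50]
    - [0, 0, 0, 0, 0, 0, 50]
    - [0, 0, 0, 0, 0, 0, 50]
    - [0, 0, 0, 0, 0, 0, 50]
    - [0, 0, 0, 0, 0, 0, 50]

```text
time: 5.38
tool_pos: [0.4421, -0.2781, 0.0235]
ee_rot: [-3.141, -0.0, 0.468]
wrist_force: [-1.0, 0.7, -0.1]
width: 0.0597
finger_force: 30.0
```

Run:
```python
from h import *
for i in range(3):
    b=robot.snapshot("scene") ; o=robot.get_obs(); print(o["tool_pos"],np.degrees(o["ee_rot"]),o["width"],o["finger_force"],o["wrist_force"])
a=snap("scene","pics/s4.png")
cv2.imwrite("pics/m4.png",cv2.resize(a[270:370,320:420],(500,500),interpolation=2))
```

```text
[ 0.44210452 -0.27814275  0.02351769] [-1.79990123e+02 -4.71420257e-03  2.67961003e+01] 0.06003214296892549 29.999939650297165 [-0.62535848  0.5621697   1.4866742 ]
[ 0.44206973 -0.27814531  0.02351084] [-1.79985510e+02 -4.01511287e-03  2.67871855e+01] 0.05928801327631361 29.999846667051315 [-0.61902828  1.41574163  1.94733393]
[ 0.44209701 -0.27815974  0.023527  ] [-1.79990824e+02 -5.05977441e-03  2.67927701e+01] 0.059768242189917754 29.99988153576851 [-0.76578054  1.18738463  1.1549807 ]
```

View pics/m4.png

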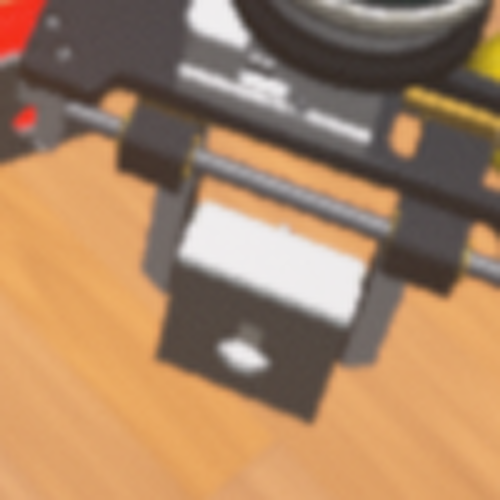

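The white timer is held between the fingers (opening 59.8 mm, 30 N), upright, with its keyhole side free. Next I'll lift it, turn it 144° and bring it in front of the stud.

Run:
```python
from h import *
A=np.array([.442,-.278]);B=np.array([.4071,.13]);W=[((*A,.12),26.8)]
for k in range(1,8):
    f=k/7; P=A+(B-A)*f; z=min(.12+.06*k,.23) if k<6 else .23; W.append(((*P,z),26.8+143.9*f))
W+=[((*B,.14),170.7)]
chain(W)
```

```text
[-0.0, -0.0, -0.96] az -0.0 rows>=2.3 -> [ 0.4421 -0.2781  0.1195] 26.8
[0.22, -0.54, -0.6] az -0.228 rows>=2.9 -> [ 0.4374 -0.22    0.1795] 47.3
[0.39, -0.44, -0.5] az -0.229 rows>=2.9 -> [ 0.4315 -0.1615  0.2295] 67.9
[0.52, -0.26, -0.0] az -0.228 rows>=2.9 -> [ 0.427  -0.1035  0.2295] 88.4
[0.59, -0.07, -0.0] az -0.229 rows>=2.9 -> [ 0.4216 -0.0444  0.2295] 109.1
[0.56, 0.15, -0.0] az -0.228 rows>=2.9 -> [0.4175 0.0135 0.2295] 129.6
[0.48, 0.33, -0.0] az -0.229 rows>=2.9 -> [0.4123 0.0715 0.2295] 150.2
[0.34, 0.48, -0.0] az -0.228 rows>=2.9 -> [0.4067 0.13   0.2295] 170.7
[-0.0, 0.0, 0.9] az 0.0 rows>=2.2 -> [0.4067 0.13   0.1395] 170.7
```

servo_tool:
  plan:
    - [0, 0, -0.2, 0, 0, 0, 50]
    - [0, 0, -0.5, 0, 0, 0, 50]
    - [0, 0, -0.8, 0, 0, 0, 50]
    - [0, 0, -0.96, 0, 0, 0, 50]

```text
time: 5.92
tool_pos: [0.4432, -0.2791, 0.1223]
ee_rot: [3.138, -0.002, 0.468]
wrist_force: [-0.4, 0.1, -0.5]
width: 0.06
finger_force: 30.0
```

servo_tool:
  plan:
    - [0.08, -0.18, -0.2, 0, 0, -0.076, 50]
    - [0.15, -0.36, -0.4, 0, 0, -0.152, 50]
    - [0.22, -0.54, -0.6, 0, 0, -0.228, 50]

```text
time: 6.17
tool_pos: [0.437, -0.2195, 0.1793]
ee_rot: [-3.14, 0.0, 0.831]
wrist_force: [0.2, 0.5, -2.2]
width: 0.0597
finger_force: 30.0
```

servo_tool:
  plan:
    - [0.13, -0.15, -0.16, 0, 0, -0.076, 50]
    - [0.26, -0.3, -0.33, 0, 0, -0.153, 50]
    - [0.39, -0.44, -0.5, 0, 0, -0.229, 50]

```text
time: 6.42
tool_pos: [0.4311, -0.1607, 0.2294]
ee_rot: [-3.141, -0.0, 1.191]
wrist_force: [1.3, -0.7, -2.1]
width: 0.0598
finger_force: 30.0
```

servo_tool:
  plan:
    - [0.17, -0.09, 0, 0, 0, -0.076, 50]
    - [0.34, -0.17, 0, 0, 0, -0.152, 50]
    - [0.52, -0.26, 0, 0, 0, -0.228, 50]

```text
time: 6.67
tool_pos: [0.4269, -0.103, 0.2291]
ee_rot: [3.141, 0.0, 1.549]
wrist_force: [0.6, -0.3, -2.1]
width: 0.0597
finger_force: 30.0
```

servo_tool:
  plan:
    - [0.2, -0.02, 0, 0, 0, -0.076, 50]
    - [0.4, -0.05, 0, 0, 0, -0.153, 50]
    - [0.59, -0.07, 0, 0, 0, -0.229, 50]

```text
time: 6.92
tool_pos: [0.4211, -0.0435, 0.2286]
ee_rot: [-3.141, -0.001, 1.909]
wrist_force: [-0.1, -1.0, -1.1]
width: 0.0599
finger_force: 30.0
```

servo_tool:
  plan:
    - [0.19, 0.05, 0, 0, 0, -0.076, 50]
    - [0.38, 0.1, 0, 0, 0, -0.152, 50]
    - [0.56, 0.15, 0, 0, 0, -0.228, 50]

```text
time: 7.17
tool_pos: [0.4171, 0.0143, 0.2286]
ee_rot: [-3.141, -0.001, 2.267]
wrist_force: [0.1, -0.2, -2.4]
width: 0.0598
finger_force: 30.0
```

servo_tool:
  plan:
    - [0.16, 0.11, 0, 0, 0, -0.076, 50]
    - [0.32, 0.22, 0, 0, 0, -0.153, 50]
    - [0.48, 0.33, 0, 0, 0, -0.229, 50]

```text
time: 7.42
tool_pos: [0.412, 0.0722, 0.2286]
ee_rot: [-3.141, -0.001, 2.627]
wrist_force: [-0.7, -0.5, -2.2]
width: 0.06
finger_force: 30.0
```

servo_tool:
  plan:
    - [0.11, 0.16, 0, 0, 0, -0.076, 50]
    - [0.22, 0.32, 0, 0, 0, -0.152, 50]
    - [0.34, 0.48, 0, 0, 0, -0.228, 50]
    - [0.34, 0.48, 0, 0, 0, -0.228, 50]
    - [0.34, 0.48, 0, 0, 0, -0.228, 50]
    - [0.34, 0.48, 0, 0, 0, -0.228, 50]

```text
time: 7.92
tool_pos: [0.4067, 0.1294, 0.2289]
ee_rot: [-3.141, -0.0, 2.978]
wrist_force: [0.3, 0.2, -1.3]
width: 0.0599
finger_force: 30.0
```

Run:
```python
from h import *
robot.snapshot("scene");robot.snapshot("scene");o=robot.get_obs();print(o["tool_pos"],np.degrees(o["ee_rot"]),o["wrist_force"],o["wrist_torque"],o["width"],o["joint_positions"][5])
chain([((.4071,.13,.14),170.7)])
```

```text
[0.40682918 0.12908341 0.2291455 ] [-1.79974915e+02 -7.08961632e-03  1.70569765e+02] [-0.02369362  0.29218269 -2.11411734] [ 0.06162746  0.02723737 -0.0172831 ] 0.060112150523040773 -1.231719734711395
[-0.0, 0.01, 0.89] az -0.001 rows>=2.1 -> [0.407  0.1301 0.1401] 170.7
```

servo_tool:
  plan:
    - [0, 0.01, 0.3, 0, 0, 0, 50]
    - [0, 0.01, 0.6, 0, 0, 0, 50]
    - [0, 0.01, 0.9, 0, 0, 0, 50]
    - [0, 0.01, 0.9, 0, 0, 0, 50]

```text
time: 8.35
tool_pos: [0.4022, 0.1292, 0.1324]
ee_rot: [-3.137, -0.013, 2.977]
wrist_force: [-0.8, 0.4, -2.6]
width: 0.0595
finger_force: 30.0
```

servo_tool:
  plan:
    - [-0.1, 0, 0.1, 0, 0, 0, 50]
    - [-0.2, 0, 0.136, 0, 0, 0, 50]
    - [-0.2, 0, 0.136, 0, 0, 0, 50]
    - [-0.2, 0, 0.136, 0, 0, 0, 50]
    - [-0.2, 0, 0.136, 0, 0, 0, 50]
    - [-0.2, 0, 0.136, 0, 0, 0, 50]

```text
time: 8.85
tool_pos: [0.4271, 0.1278, 0.127]
ee_rot: [3.141, 0.002, 2.979]
wrist_force: [0.3, 0.1, -1.8]
width: 0.0598
finger_force: 30.0
```

Run:
```python
from h import *
a=snap("scene","pics/s5.png");b=snap("top","pics/t5.png");o=robot.get_obs();print(o["time"],o["tool_pos"],np.degrees(o["ee_rot"]),o["wrist_force"],o["wrist_torque"])
m=np.zeros((600,800,3),np.uint8)
m[:,:400]=cv2.resize(a[110:230,200:280],(400,600),interpolation=2);m[:,400:]=cv2.resize(b[170:260,195:255],(400,600),interpolation=2)
cv2.imwrite("pics/m5.png",m)
```

```text
8.95 [0.42679587 0.12781598 0.126577  ] [1.79969133e+02 6.67688058e-02 1.70711077e+02] [ 0.02034329 -0.1160399  -0.69648359] [-0.0340525  -0.02097184 -0.01819318]
```

View pics/m5.png

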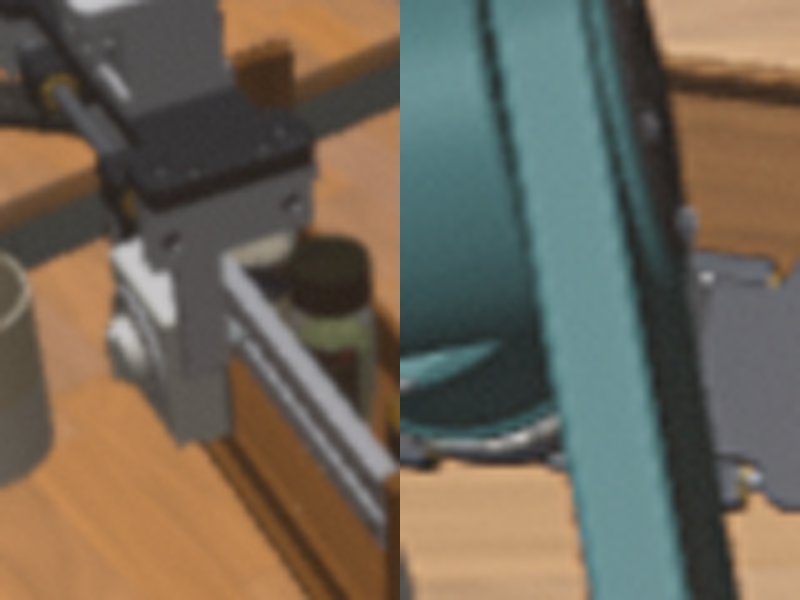

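The dial faces out and the rail is just behind the timer; the stud is hidden. From here I'll feel forward in small steps.

servo_tool:
  plan:
    - [-0.02, 0, 0.01, 0, 0, 0, 50]
    - [-0.04, 0, 0.01, 0, 0, 0, 50]
    - [-0.06, 0, 0.01, 0, 0, 0, 50]
    - [-0.06, 0, 0.01, 0, 0, 0, 50]
    - [-0.06, 0, 0.01, 0, 0, 0, 50]

```text
time: 9.37
tool_pos: [0.4326, 0.1267, 0.1247]
ee_rot: [3.142, -0.0, 2.979]
wrist_force: [-0.5, 0.9, -1.5]
width: 0.0599
finger_force: 30.0
```

servo_tool:
  plan:
    - [-0.01, 0, 0, 0, 0, 0, 50]
    - [-0.02, 0, 0, 0, 0, 0, 50]
    - [-0.02, 0, 0, 0, 0, 0, 50]
    - [-0.02, 0, 0, 0, 0, 0, 50]

```text
time: 9.7
tool_pos: [0.4345, 0.1264, 0.1248]
ee_rot: [3.141, -0.0, 2.979]
wrist_force: [-0.1, -0.9, -2.0]
width: 0.0597
finger_force: 30.0
```

```bash
cat > st.py <<'E'
from h import *
F=[];
for i in range(3): robot.snapshot("scene"); o=robot.get_obs(); F.append(o["wrist_force"])
Rm=R.from_euler("xyz",o["ee_rot"]).as_matrix(); d=np.array([.4594,.1402])-np.array(o["tool_pos"])[:2]; n=np.array([.9869,-.1615]);y=np.array([.1615,.9869])
print("t%.2f"%o["time"],"dist to rail plane est %.1f"%(d@n*1e3),"along %.1f"%(-d@y*1e3),"z %.1f"%(o["tool_pos"][2]*1e3),"rot",np.degrees(o["ee_rot"]).round(2),"F tool",(Rm.T@np.mean(F,0)).round(1),"M",(Rm.T@o["wrist_torque"]).round(2),"w %.4f"%o["width"])
E
python3 st.py
```

```text
t9.85 dist to rail plane est 22.4 along -17.6 z 124.8 rot [179.99  -0.   170.7 ] F tool [-0.1  0.3  1.8] M [ 0.01 -0.02  0.02] w 0.0600
```

servo_tool:
  plan:
    - [-0.01, 0, -0.005, 0, 0, 0, 50]
    - [-0.02, 0, -0.005, 0, 0, 0, 50]
    - [-0.02, 0, -0.005, 0, 0, 0, 50]
    - [-0.02, 0, -0.005, 0, 0, 0, 50]

```text
time: 10.18
tool_pos: [0.4365, 0.1261, 0.1253]
ee_rot: [3.141, 0.0, 2.979]
wrist_force: [0.5, 0.0, -2.2]
width: 0.0597
finger_force: 30.0
```

```bash
python3 st.py
```

```text
t10.33 dist to rail plane est 20.4 along -17.7 z 125.3 rot [180.   -0.  170.7] F tool [-0.2 -0.1  1.5] M [ 0.01 -0.01 -0.01] w 0.0599
```

servo_tool:
  plan:
    - [-0.005, 0, 0, 0, 0, 0, 50]
    - [-0.01, 0, 0, 0, 0, 0, 50]
    - [-0.01, 0, 0, 0, 0, 0, 50]
    - [-0.01, 0, 0, 0, 0, 0, 50]

```text
time: 10.67
tool_pos: [0.4375, 0.1259, 0.1253]
ee_rot: [3.142, -0.0, 2.979]
wrist_force: [-0.7, 0.6, -2.1]
width: 0.0602
finger_force: 30.0
```

```bash
python3 st.py
```

```text
t10.82 dist to rail plane est 19.4 along -17.7 z 125.3 rot [180.   -0.  170.7] F tool [ 0.3 -0.3  1.5] M [-0.09 -0.07 -0.03] w 0.0598
```

servo_tool:
  plan:
    - [-0.005, 0, 0, 0, 0, 0, 50]
    - [-0.01, 0, 0, 0, 0, 0, 50]
    - [-0.01, 0, 0, 0, 0, 0, 50]
    - [-0.01, 0, 0, 0, 0, 0, 50]

```text
time: 11.15
tool_pos: [0.4385, 0.1257, 0.1253]
ee_rot: [3.142, -0.0, 2.979]
wrist_force: [-0.6, -1.4, -2.7]
width: 0.0601
finger_force: 30.0
```

```bash
python3 st.py
```

```text
t11.30 dist to rail plane est 18.3 along -17.7 z 125.3 rot [179.99   0.   170.7 ] F tool [-0.4 -0.1  2.1] M [ 0.02 -0.03  0.01] w 0.0599
```

servo_tool:
  plan:
    - [-0.005, 0, 0, 0, 0, 0, 50]
    - [-0.01, 0, 0, 0, 0, 0, 50]
    - [-0.01, 0, 0, 0, 0, 0, 50]
    - [-0.01, 0, 0, 0, 0, 0, 50]

```text
time: 11.63
tool_pos: [0.4395, 0.1256, 0.1253]
ee_rot: [3.141, 0.0, 2.979]
wrist_force: [-0.8, -0.0, -2.6]
width: 0.0598
finger_force: 30.0
```

```bash
python3 st.py
```

```text
t11.78 dist to rail plane est 17.4 along -17.6 z 125.3 rot [179.99  -0.   170.7 ] F tool [-0.2  0.1  1.9] M [-0.01  0.06  0.  ] w 0.0601
```

servo_tool:
  plan:
    - [-0.005, 0, 0, 0, 0, 0, 50]
    - [-0.01, 0, 0, 0, 0, 0, 50]
    - [-0.015, 0, 0, 0, 0, 0, 50]
    - [-0.015, 0, 0, 0, 0, 0, 50]

```text
time: 12.12
tool_pos: [0.441, 0.1253, 0.1253]
ee_rot: [3.142, 0.0, 2.979]
wrist_force: [-0.9, 1.1, -2.2]
width: 0.0595
finger_force: 30.0
```

```bash
python3 st.py
```

```text
t12.27 dist to rail plane est 15.8 along -17.7 z 125.3 rot [180.    0.  170.7] F tool [ 0.2 -0.2  2.3] M [0.   0.   0.02] w 0.0598
```

servo_tool:
  plan:
    - [-0.005, 0, 0, 0, 0, 0, 50]
    - [-0.01, 0, 0, 0, 0, 0, 50]
    - [-0.01, 0, 0, 0, 0, 0, 50]
    - [-0.01, 0, 0, 0, 0, 0, 50]

```text
time: 12.6
tool_pos: [0.4419, 0.1252, 0.1253]
ee_rot: [3.141, 0.0, 2.979]
wrist_force: [-0.5, 0.7, -2.2]
width: 0.0599
finger_force: 30.0
```

```bash
python3 st.py
```

```text
t12.75 dist to rail plane est 14.8 along -17.7 z 125.3 rot [180.    0.  170.7] F tool [-0.1 -0.7  1.9] M [-0.06 -0.    0.05] w 0.0597
```

servo_tool:
  plan:
    - [-0.005, 0, 0, 0, 0, 0, 50]
    - [-0.01, 0, 0, 0, 0, 0, 50]
    - [-0.01, 0, 0, 0, 0, 0, 50]
    - [-0.01, 0, 0, 0, 0, 0, 50]

```text
time: 13.08
tool_pos: [0.4429, 0.125, 0.1253]
ee_rot: [3.141, 0.0, 2.979]
wrist_force: [-0.4, 0.8, -2.5]
width: 0.0598
finger_force: 30.0
```

```bash
python3 st.py
```

```text
t13.23 dist to rail plane est 13.9 along -17.7 z 125.3 rot [180.   -0.  170.7] F tool [-0.4  0.2  1.2] M [-0.02  0.01 -0.05] w 0.0598
```

servo_tool:
  plan:
    - [-0.005, 0, 0, 0, 0, 0, 50]
    - [-0.01, 0, 0, 0, 0, 0, 50]
    - [-0.01, 0, 0, 0, 0, 0, 50]
    - [-0.01, 0, 0, 0, 0, 0, 50]

```text
time: 13.57
tool_pos: [0.4439, 0.1248, 0.1253]
ee_rot: [3.142, 0.0, 2.979]
wrist_force: [0.0, -1.0, -1.6]
width: 0.06
finger_force: 30.0
```

```bash
python3 st.py
```

```text
t13.72 dist to rail plane est 12.8 along -17.6 z 125.3 rot [179.99   0.   170.7 ] F tool [0.2 0.3 2.3] M [-0.05 -0.01  0.03] w 0.0599
```

servo_tool:
  plan:
    - [-0.005, 0, 0, 0, 0, 0, 50]
    - [-0.01, 0, 0, 0, 0, 0, 50]
    - [-0.01, 0, 0, 0, 0, 0, 50]
    - [-0.01, 0, 0, 0, 0, 0, 50]

```text
time: 14.05
tool_pos: [0.4449, 0.1247, 0.1253]
ee_rot: [3.142, 0.0, 2.979]
wrist_force: [0.3, 0.7, -1.2]
width: 0.0598
finger_force: 30.0
```

```bash
python3 st.py
```

```text
t14.20 dist to rail plane est 11.9 along -17.7 z 125.3 rot [180.   -0.  170.7] F tool [ 0.5 -0.4  2. ] M [-0.06  0.02  0.02] w 0.0595
```

servo_tool:
  plan:
    - [-0.005, 0, 0, 0, 0, 0, 50]
    - [-0.01, 0, 0, 0, 0, 0, 50]
    - [-0.01, 0, 0, 0, 0, 0, 50]
    - [-0.01, 0, 0, 0, 0, 0, 50]

```text
time: 14.53
tool_pos: [0.4459, 0.1245, 0.1253]
ee_rot: [3.142, -0.0, 2.979]
wrist_force: [-0.2, 0.2, -1.3]
width: 0.0596
finger_force: 30.0
```

```bash
python3 st.py
```

```text
t14.68 dist to rail plane est 10.9 along -17.7 z 125.3 rot [179.99   0.   170.7 ] F tool [-0.2  0.2  1.7] M [-0.01 -0.02 -0.04] w 0.0596
```

servo_tool:
  plan:
    - [-0.005, 0, 0, 0, 0, 0, 50]
    - [-0.01, 0, 0, 0, 0, 0, 50]
    - [-0.01, 0, 0, 0, 0, 0, 50]
    - [-0.01, 0, 0, 0, 0, 0, 50]

```text
time: 15.02
tool_pos: [0.4466, 0.1244, 0.1252]
ee_rot: [3.141, -0.001, 2.979]
wrist_force: [-0.4, 0.6, -1.2]
width: 0.0597
finger_force: 30.0
```

```bash
python3 st.py
```

```text
t15.17 dist to rail plane est 10.1 along -17.6 z 125.2 rot [ 1.8000e+02 -3.0000e-02  1.7071e+02] F tool [1.1 0.3 1.4] M [ 0.01  0.31 -0.  ] w 0.0595
```

servo_tool:
  plan:
    - [-0.005, 0, 0, 0, 0, 0, 50]
    - [-0.005, 0, 0, 0, 0, 0, 50]
    - [-0.005, 0, 0, 0, 0, 0, 50]

```text
time: 15.42
tool_pos: [0.4466, 0.1244, 0.1252]
ee_rot: [-3.142, -0.002, 2.979]
wrist_force: [-3.8, 0.9, 0.1]
width: 0.0599
finger_force: 30.0
```

```bash
python3 st.py
```

```text
t15.57 dist to rail plane est 10.1 along -17.7 z 125.2 rot [-1.8000e+02 -9.0000e-02  1.7071e+02] F tool [ 4.7 -0.2 -0.6] M [0.04 1.   0.04] w 0.0601
```

Contact is with the rail face. It came about 12 mm past where a missed stud would have stopped the timer by my estimate, so the stud head is in the keyhole. I'll ease the pressure and go down gently.

servo_tool:
  plan:
    - [0.003, 0, 0, 0, 0, 0, 50]
    - [0.003, 0, 0.01, 0, 0, 0, 50]
    - [0.003, 0, 0.02, 0, 0, 0, 50]
    - [0.003, 0, 0.03, 0, 0, 0, 50]
    - [0.003, 0, 0.03, 0, 0, 0, 50]
    - [0.003, 0, 0.03, 0, 0, 0, 50]

```text
time: 16.07
tool_pos: [0.4466, 0.1245, 0.122]
ee_rot: [3.141, -0.001, 2.979]
wrist_force: [-4.6, 2.1, -1.2]
width: 0.0595
finger_force: 30.0
```

```bash
python3 st.py
```

```text
t16.22 dist to rail plane est 10.1 along -17.6 z 122.0 rot [ 1.7999e+02 -6.0000e-02  1.7071e+02] F tool [4.9 0.1 0.7] M [-0.11  0.93 -0.01] w 0.0598
```

servo_tool:
  plan:
    - [0, 0, 0.01, 0, 0, 0, 50]
    - [0, 0, 0.02, 0, 0, 0, 50]
    - [0, 0, 0.02, 0, 0, 0, 50]
    - [0, 0, 0.02, 0, 0, 0, 50]

```text
time: 16.55
tool_pos: [0.4466, 0.1245, 0.1202]
ee_rot: [3.141, -0.001, 2.979]
wrist_force: [-5.5, 0.2, -0.1]
width: 0.0598
finger_force: 30.0
```

```bash
python3 st.py
```

```text
t16.70 dist to rail plane est 10.1 along -17.6 z 120.2 rot [ 1.7999e+02 -6.0000e-02  1.7071e+02] F tool [ 5.5 -0.1  0.4] M [-0.04  0.99  0.04] w 0.0599
```

servo_tool:
  plan:
    - [0.002, 0, 0.01, 0, 0, 0, 50]
    - [0.002, 0, 0.02, 0, 0, 0, 50]
    - [0.002, 0, 0.02, 0, 0, 0, 50]
    - [0.002, 0, 0.02, 0, 0, 0, 50]

```text
time: 17.03
tool_pos: [0.4466, 0.1245, 0.1183]
ee_rot: [3.141, -0.0, 2.979]
wrist_force: [-5.6, 0.1, -0.1]
width: 0.0597
finger_force: 30.0
```

```bash
python3 st.py
```

```text
t17.18 dist to rail plane est 10.1 along -17.6 z 118.4 rot [ 1.7998e+02 -2.0000e-02  1.7070e+02] F tool [ 5.1  0.6 -0.8] M [-0.07  0.95 -0.02] w 0.0600
```

servo_tool:
  plan:
    - [0, 0, 0.01, 0, 0, 0, 50]
    - [0, 0, 0.015, 0, 0, 0, 50]
    - [0, 0, 0.015, 0, 0, 0, 50]
    - [0, 0, 0.015, 0, 0, 0, 50]

```text
time: 17.52
tool_pos: [0.4467, 0.125, 0.1176]
ee_rot: [3.14, -0.0, 2.98]
wrist_force: [-6.7, 2.0, 2.8]
width: 0.0594
finger_force: 30.0
```

```bash
python3 st.py
```

```text
t17.67 dist to rail plane est 10.1 along -17.1 z 117.6 rot [179.92  -0.   170.72] F tool [ 6.7  0.7 -2.7] M [-0.17  1.14  0.07] w 0.0598
```

Resistance starts at about 7.7 mm down, as the catch should, with a slight drift toward +y. I'll follow that drift and keep going down in small steps.

servo_tool:
  plan:
    - [0.003, 0.007, 0, 0, 0, 0, 50]
    - [0.003, 0.007, 0.01, 0, 0, 0, 50]
    - [0.003, 0.007, 0.01, 0, 0, 0, 50]
    - [0.003, 0.007, 0.01, 0, 0, 0, 50]

```text
time: 18.0
tool_pos: [0.4468, 0.1255, 0.1168]
ee_rot: [3.141, 0.001, 2.98]
wrist_force: [-5.6, 1.6, 2.3]
width: 0.0599
finger_force: 30.0
```

```bash
python3 st.py
```

```text
t18.15 dist to rail plane est 10.0 along -16.5 z 116.7 rot [1.7994e+02 4.0000e-02 1.7071e+02] F tool [ 5.9  0.2 -3.7] M [-0.07  1.06 -0.  ] w 0.0598
```

servo_tool:
  plan:
    - [0.004, 0.004, 0, 0, 0, 0, 50]
    - [0.004, 0.004, 0.01, 0, 0, 0, 50]
    - [0.004, 0.004, 0.01, 0, 0, 0, 50]
    - [0.004, 0.004, 0.01, 0, 0, 0, 50]

```text
time: 18.48
tool_pos: [0.4469, 0.1255, 0.1164]
ee_rot: [3.141, 0.002, 2.979]
wrist_force: [-5.7, 0.3, 6.5]
width: 0.0601
finger_force: 30.0
```

```bash
python3 st.py
```

```text
t18.63 dist to rail plane est 10.0 along -16.5 z 116.4 rot [1.7997e+02 1.1000e-01 1.7070e+02] F tool [ 5.7 -0.7 -6.4] M [ 0.19  1.19 -0.  ] w 0.0598
```

servo_tool:
  plan:
    - [0, 0, 0.01, 0, 0, 0, 50]
    - [0, 0, 0.01, 0, 0, 0, 50]
    - [0, 0, 0.01, 0, 0, 0, 50]
    - [0, 0, 0.01, 0, 0, 0, 50]

```text
time: 18.97
tool_pos: [0.4469, 0.1257, 0.1157]
ee_rot: [3.141, 0.002, 2.979]
wrist_force: [-6.8, 0.9, 7.7]
width: 0.0598
finger_force: 30.0
```

```bash
python3 st.py
```

```text
t19.12 dist to rail plane est 10.0 along -16.4 z 115.7 rot [1.7996e+02 1.2000e-01 1.7071e+02] F tool [ 6.5 -0.6 -7.5] M [0.16 1.32 0.04] w 0.0601
```

servo_tool:
  plan:
    - [0.004, 0, 0.01, 0, 0, 0, 50]
    - [0.004, 0, 0.01, 0, 0, 0, 50]
    - [0.004, 0, 0.01, 0, 0, 0, 50]
    - [0.004, 0, 0.01, 0, 0, 0, 50]

```text
time: 19.45
tool_pos: [0.4469, 0.1257, 0.1144]
ee_rot: [3.141, 0.003, 2.979]
wrist_force: [-4.6, 0.8, 4.8]
width: 0.0601
finger_force: 30.0
```

```bash
python3 st.py
```

```text
t19.60 dist to rail plane est 10.0 along -16.3 z 114.4 rot [1.7995e+02 1.6000e-01 1.7070e+02] F tool [ 5.5 -0.2 -5.2] M [ 0.04  1.02 -0.04] w 0.0600
```

servo_tool:
  plan:
    - [0, 0, 0.01, 0, 0, 0, 50]
    - [0, 0, 0.015, 0, 0, 0, 50]
    - [0, 0, 0.015, 0, 0, 0, 50]
    - [0, 0, 0.015, 0, 0, 0, 50]

```text
time: 19.93
tool_pos: [0.4467, 0.1254, 0.1108]
ee_rot: [3.142, 0.002, 2.979]
wrist_force: [-1.0, -0.1, -4.4]
width: 0.0598
finger_force: 30.0
```

```bash
python3 st.py
```

```text
t20.08 dist to rail plane est 10.2 along -16.7 z 110.2 rot [-1.7998e+02  6.0000e-02  1.7069e+02] F tool [-1.   0.7  5.8] M [-0.09 -0.38  0.01] w 0.0600
```

servo_tool:
  plan:
    - [0, 0, 0.01, 0, 0, 0, 50]
    - [0, 0, 0.01, 0, 0, 0, 50]
    - [0, 0, 0.01, 0, 0, 0, 50]
    - [0, 0, 0.01, 0, 0, 0, 50]

```text
time: 20.42
tool_pos: [0.4458, 0.1254, 0.1093]
ee_rot: [-3.141, -0.001, 2.979]
wrist_force: [1.4, 0.4, -7.9]
width: 0.0595
finger_force: 30.0
```

```bash
python3 st.py
```

```text
t20.57 dist to rail plane est 11.3 along -16.8 z 109.6 rot [-1.7997e+02 -6.0000e-02  1.7070e+02] F tool [-2.2  0.6  9.3] M [-0.05 -0.38 -0.08] w 0.0598
```

It snapped: the catch now pulls the timer down (+9 N). I'll go on to the stop and bring the back onto the rail again.

servo_tool:
  plan:
    - [-0.006, 0, 0.01, 0, 0, 0, 50]
    - [-0.01, 0, 0.02, 0, 0, 0, 50]
    - [-0.01, 0, 0.025, 0, 0, 0, 50]
    - [-0.01, 0, 0.025, 0, 0, 0, 50]
    - [-0.01, 0, 0.025, 0, 0, 0, 50]

```text
time: 20.98
tool_pos: [0.4467, 0.1256, 0.1081]
ee_rot: [3.141, -0.0, 2.979]
wrist_force: [-1.2, -0.1, -4.6]
width: 0.0598
finger_force: 30.0
```

```bash
python3 st.py
```

```text
t21.13 dist to rail plane est 10.1 along -16.5 z 108.1 rot [ 1.7999e+02 -1.0000e-02  1.7071e+02] F tool [1.5 0.1 4.6] M [-0.06  0.34  0.01] w 0.0595
```

servo_tool:
  plan:
    - [0, 0, 0.01, 0, 0, 0, 50]
    - [0, 0, 0.01, 0, 0, 0, 50]
    - [0, 0, 0.01, 0, 0, 0, 50]
    - [0, 0, 0.01, 0, 0, 0, 50]

```text
time: 21.47
tool_pos: [0.4468, 0.1256, 0.1074]
ee_rot: [3.141, 0.0, 2.979]
wrist_force: [-3.8, 0.3, 1.0]
width: 0.0598
finger_force: 30.0
```

```bash
python3 st.py
```

```text
t21.62 dist to rail plane est 10.1 along -16.5 z 107.1 rot [179.98  -0.   170.71] F tool [ 4.   0.3 -0.5] M [0.03 0.71 0.05] w 0.0603
```

servo_tool:
  plan:
    - [0.003, 0, 0.01, 0, 0, 0, 50]
    - [0.003, 0, 0.01, 0, 0, 0, 50]
    - [0.003, 0, 0.01, 0, 0, 0, 50]
    - [0.003, 0, 0.01, 0, 0, 0, 50]

```text
time: 21.95
tool_pos: [0.4468, 0.1256, 0.1057]
ee_rot: [3.141, 0.0, 2.979]
wrist_force: [-2.0, 0.6, -1.3]
width: 0.0595
finger_force: 30.0
```

```bash
python3 st.py
```

```text
t22.10 dist to rail plane est 10.1 along -16.5 z 105.7 rot [1.7999e+02 2.0000e-02 1.7070e+02] F tool [ 2.2 -0.1  1.1] M [-0.17  0.48 -0.02] w 0.0599
```

servo_tool:
  plan:
    - [0, 0, 0.007, 0, 0, 0, 50]
    - [0, 0, 0.007, 0, 0, 0, 50]
    - [0, 0, 0.007, 0, 0, 0, 50]
    - [0, 0, 0.007, 0, 0, 0, 50]

```text
time: 22.43
tool_pos: [0.4468, 0.1255, 0.1052]
ee_rot: [3.141, 0.0, 2.979]
wrist_force: [-1.8, 0.4, -0.3]
width: 0.0599
finger_force: 30.0
```

```bash
python3 st.py
```

```text
t22.58 dist to rail plane est 10.1 along -16.5 z 105.2 rot [1.7999e+02 3.0000e-02 1.7070e+02] F tool [1.9 0.3 0.3] M [-0.08  0.41  0.02] w 0.0597
```

servo_tool:
  plan:
    - [0, 0, 0.007, 0, 0, 0, 50]
    - [0, 0, 0.007, 0, 0, 0, 50]
    - [0, 0, 0.007, 0, 0, 0, 50]
    - [0, 0, 0.007, 0, 0, 0, 50]

```text
time: 22.92
tool_pos: [0.4468, 0.1255, 0.105]
ee_rot: [3.141, 0.001, 2.979]
wrist_force: [-2.9, 0.8, 4.6]
width: 0.0596
finger_force: 30.0
```

```bash
python3 st.py
```

```text
t23.07 dist to rail plane est 10.0 along -16.5 z 105.0 rot [1.7998e+02 4.0000e-02 1.7070e+02] F tool [ 4.  -0.  -5.2] M [0.07 0.68 0.06] w 0.0600
```

Hard stop reached at 20.3 mm of travel with about 5 N. I'll unload and let go.

servo_tool:
  plan:
    - [0.002, 0, -0.006, 0, 0, 0, 50]
    - [0.002, 0, -0.006, 0, 0, 0, 50]
    - [0.002, 0, -0.006, 0, 0, 0, 50]
    - [0.002, 0, -0.006, 0, 0, 0, 66]
    - [0.002, 0, -0.006, 0, 0, 0, 72]
    - [0.002, 0, -0.006, 0, 0, 0, 78]
    - [0.002, 0, -0.006, 0, 0, 0, 82]
    - [0.002, 0, -0.006, 0, 0, 0, 82]
    - [0.002, 0, -0.006, 0, 0, 0, 82]

```text
time: 23.82
tool_pos: [0.4465, 0.1255, 0.1048]
ee_rot: [-3.142, 0.0, 2.979]
wrist_force: [0.1, 0.8, -0.2]
width: 0.0824
finger_force: 0.0
```

```bash
python3 st.py
```

```text
t23.97 dist to rail plane est 10.4 along -16.6 z 105.0 rot [1.800e+02 1.000e-02 1.707e+02] F tool [ 0.1 -0.1  0. ] M [-0.01 -0.03  0.01] w 0.0820
```

Free of contact forces. I'll go straight up, then away, and look.

servo_tool:
  plan:
    - [0, 0, -0.2, 0, 0, 0, 82]
    - [0, 0, -0.45, 0, 0, 0, 82]
    - [0, 0, -0.7, 0, 0, 0, 82]
    - [0, 0, -1.0, 0, 0, 0, 82]
    - [0, 0, -1.0, 0, 0, 0, 82]

```text
time: 24.38
tool_pos: [0.4495, 0.126, 0.2117]
ee_rot: [3.138, 0.011, 2.979]
wrist_force: [0.7, 0.1, 0.5]
width: 0.0821
finger_force: 0.0
```

servo_tool:
  plan:
    - [0.4, 0, -0.3, 0, 0, 0, 82]
    - [0.8, 0, -0.6, 0, 0, 0, 82]
    - [1.0, 0, -0.6, 0, 0, 0, 82]
    - [1.0, 0, -0.6, 0, 0, 0, 82]

```text
time: 24.72
tool_pos: [0.3454, 0.1427, 0.2693]
ee_rot: [3.138, 0.006, 2.982]
wrist_force: [0.3, 0.2, -0.0]
width: 0.0821
finger_force: 0.0
```

servo_tool:
  plan:
    - [0.2, 0.4, 0, 0, 0, 0, 82]
    - [0.2, 0.8, 0, 0, 0, 0, 82]
    - [0.2, 1.0, 0, 0, 0, 0, 82]
    - [0.2, 1.0, 0, 0, 0, 0, 82]
    - [0.2, 1.0, 0, 0, 0, 0, 82]

```text
time: 25.13
tool_pos: [0.3441, 0.2438, 0.2636]
ee_rot: [-3.14, -0.002, 2.981]
wrist_force: [-0.3, -0.2, 0.0]
width: 0.0822
finger_force: 0.0
```

Run:
```python
from h import *
a=snap("scene","pics/s6.png");b=snap("top","pics/t6.png");o=robot.get_obs();print(o["time"],o["tool_pos"],o["wrist_force"])
m=np.zeros((600,800,3),np.uint8)
m[:,:400]=cv2.resize(a[110:230,200:280],(400,600),interpolation=2);m[:,400:]=cv2.resize(b[150:270,190:270],(400,600),interpolation=2)
cv2.imwrite("pics/m6.png",m)
```

```text
25.2333 [0.3442536  0.24287968 0.26430563] [-0.79065878 -0.31323022 -0.29533888]
```

View pics/m6.png

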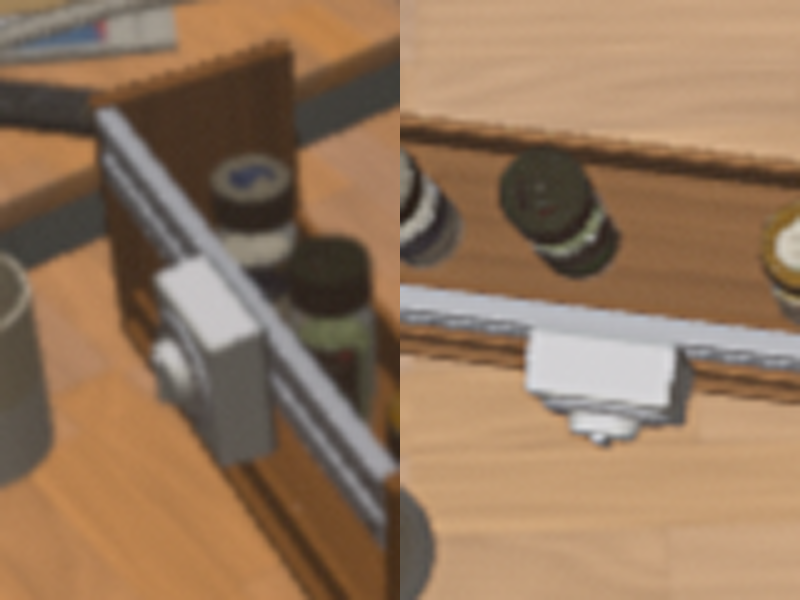

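The timer hangs flush and level on the rail with its dial outward (knob at crop (175,370) and (600,425)), the top a little above the rail as expected. The jars and mug are upright and the gripper is clear.

```bash
python3 -c "
from bench import robot
print(robot.close_job())"
```

```text
the job is handed in; nothing more can be done
None
```

The white timer hangs on the caddy's stud with its dial facing out: the catch snapped, it went down to the hard stop and I let go. The jars and mug in view were still standing in the last picture, and the job was handed in at about 25 s.

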